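# Lock the card terminal's suction foot to the bar table

## Robot

A 6-joint arm with a two-finger parallel gripper is mounted at the origin on the work surface. World frame = base frame: x ahead of the robot, y to its left, z up, the work surface at z = 0. Lengths are in m, angles in rad, forces in N, time in s.
With the tool pointing down it reaches from about 0.325 to 0.775 m from the base axis. Payload 5.5 kg.
Tool frame: the origin (TCP) lies at the very end of the fingers, on their centre line; the grasp point (between the pads) lies 19 mm behind it (bot.grasp_offset is the distance from the TCP to the grasp point, in m); z points along the fingers, y is the line along which they close (so a half turn about z gives the same grasp; the last joint's range is limited). The gripper opens to 88 mm and grips with 3 to 60 N. Pads are 20 mm wide; open, the fingers measure 115 mm over their backs; the gripper's body (75 mm by 178 mm) begins 61 mm behind the grasp point.
Start: joints at [1.256, 0.091, 1.231, -0, 1.82, -0.057], TCP at [0.153, 0.58, 0.223] pointing down, gripper open.
Joint ranges: [-2.87, 2.87], [-0.86, 2.18], [0.17, 2.46], [-1.51, 4.65], [0.06, 2.69], [-2.65, 2.65]. Speed limits (rad/s): [2.57, 2.57, 3.01, 3.14, 3.14, 3.14].

## Interface

Orientations are given as a unit quaternion [w, x, y, z].
In Python, from rig import bot gives the robot as it stands.
- The arm moves only by the tool drive_tool, never from a script. Its argument "plan" is a list of rows, each an object of numbers: "dx", "dy", "dz": the shift along the tool's x, y, z in units of 20 mm (1.0 is 20 mm); "rx", "ry", "rz": the turn, a rotation vector about the tool's x, y, z in units of 10 degrees (1.0 is 10 degrees); "hand": the closure, from -1 (fully open) to 1 (shut), so that 0 is half open. A call has 1 to 12 rows; each row shifts and turns the commanded pose from where the row before left it, along the tool's axes as they then stand; what a row does not reach is not made up. A row lasts 1/8 s, in which the tool goes at most 62.5 mm and 10.7 degrees, less where a joint would pass 70% of its speed; a pose out of reach is approached as far as the arm can. A call with a number of a shift or a turn outside -1 to 1 is refused whole. A call with a gripper value outside its range is refused whole. The fingers move at their own pace and stop on an object; "grip_force" is the grip in N (left out, the last holds). Time passes only in rows, so rows that do not move let the fingers close. It gives the time, the measured TCP pose, the force, the opening and the grip force at its end, in the units of the state.
- bot.read_state(): the state, without advancing time (a new reading comes with each control period).
- bot.camera(name): name is "scene" or "top" or "wrist"; returns the picture (384x512x3 uint8, red, green, blue); there is no depth.
- bot.get_calibration(name): a dict with "fx", "fy", "cx", "cy" (pixels), "T" (4x4, takes a point from camera to world coordinates). Camera axes: x right, y up, looking along -z (the intrinsics and any distortion apply to the point x, -y, -z); pixel columns grow to the right and rows downward; lengths in m; the calibration is good to about 2 mm. A picture is of the moment at which its call begins: read the wrist's pose just before it. get_calibration takes no time and is no camera call; for the wrist camera it gives the pose at the moment of the call.
- bot.hand_in(): hands the job in; it is judged then, once.
Trained networks look in the newest picture that a camera, given by its name, has taken for a name from the list of things; names that differ only in an ending like _2 or _b are one class to them, and where a whole thing is asked for, a point or a joint stands for the part that bears it (a point fixed in the world has none). Each returns a list of dicts, best first, with "p" (0 to 1); they miss things now and then, are a little off and sometimes report something else, mostly with a low value. They report only what shows in the picture. A call takes as long as a camera call.
- bot.find_in(thing, camera): "location" ([column, row] in pixels, amid what is visible of it).
- bot.mark_of(thing, camera): "location" ([column, row] in pixels: a listed point, or the origin of a listed thing).
The state is a dict: "t": time; "qpos": joint angles; "joint_velocities": joint speeds; "effort": joint torques, N m; "ee_pos": TCP position; "tcp_rot": TCP orientation; "ft_force": force on the tool from outside, world axes, zero at the start; "ft_torque": the same for the moment, N m; "opening": finger opening in m; "grip_force": force on a finger pad.
Only numpy, scipy, OpenCV 4.12 (cv2) and the standard library are available. Lean on these libraries where they do the work, as an engineer would, in place of code of your own. Each camera call takes 0.05 s, during which the arm holds its last target. There are 200 camera calls.

## Task

Lock the card-payment terminal to the table: flip the lever of its suction foot up and over its high point until it snaps down fully closed on the other side. The garnish caddy stands on an identical foot and is about to be carried off for refilling, so leave its lever open as it stands.

Things in the scene. Friction and masses are not known exactly. Their poses are not given: they have to be found in the camera images.
- terminal_hinge (a point): Mid hinge pin of the lever on the card terminal's suction foot, 36 mm above the table; fixed. z up; x along the pin; y to the side where the open lever leans (it closes towards -y). The terminal (black, sloped, 160 x 85 mm, 110 mm high, pale screen, grey keys; does not shift) lies on the -x side, 25 to 220 mm off. Foot: black disc 86 mm across; hinge cheeks 46 mm above the table.
- terminal_lever_tip (a point): Centre of the paddle at the free end of the terminal's lever, 75 mm from the pin; moves with it. Bare metal lever, 82 mm from pin to end, 18 wide, 8 thick; paddle 28 wide, 24 long, 11 thick. Open, it leans 60 degrees above level on the hinge's +y side, its end 110 mm above the table; upright, its end is at 118 mm.
- terminal_lever (a joint): Angle of the terminal's lever, rad: 0 open, on its stop; 0.52 upright; 1.92 fully closed, lying 10 degrees above level on the -y side. A spring holds it open with about 4 N at the paddle; the high point is at 0.70, just past upright; beyond it the spring snaps the lever closed and keeps it there.
- caddy_lever (a joint): Angle of the like lever on the foot of the garnish caddy (open steel tray 160 x 90 mm, 73 mm high, three compartments with fruit): 0 open to 1.92 closed; starts open at 0 and is to stay so. Terminal and caddy stand left and right on the table, either way round, their feet 340 mm or more apart.

How it is judged:
By the outcome, as a careful person would: the job done as asked, in the order asked, and still so for the second after the job is handed in, with the robot touching nothing.
It also fails if it takes over 32 s, if anything falls off the work surface, if the arm or the gripper's body presses on something with over 40 N, if the wrist force passes 120 N, or if a joint passes its speed limit or range.

## Working session

There is one attempt and no reset: what is moved stays moved. The work goes in short steps, Python scripts to look and compute and a tool call to move; the robot and the scene stay as the last step left them, time stands still between calls to the robot, and variables do not carry over. Pictures are saved under pics/ and viewed, at most 10 in all, crops included, and the job is handed in when it is done.

Besides the shell and the picture viewer there is one more tool, called after "Request:" as name(argument=value, ...) on one line, values as JSON. drive_tool: Moves the arm, as the interface text tells. Shifts and turns lie within -1 to 1; 1 stands for 20 mm of shift or 10 degrees of turn. Its arguments: {"type":"object","properties":{"plan":{"type":"array","items":{"type":"object","properties":{"dx":{"type":"number","minimum":-1,"maximum":1},"dy":{"type":"number","minimum":-1,"maximum":1},"dz":{"type":"number","minimum":-1,"maximum":1},"rx":{"type":"number","minimum":-1,"maximum":1},"ry":{"type":"number","minimum":-1,"maximum":1},"rz":{"type":"number","minimum":-1,"maximum":1},"hand":{"type":"number"}}}},"grip_force":{"type":"number"}},"required":["plan"]}

```bash
mkdir -p pics; ls; cat > h.py <<'E'
import numpy as np,cv2
from rig import bot
def ray(cam,px):
    c=bot.get_calibration(cam);T=np.array(c["T"])
    k=[(px[0]-c["cx"])/c["fx"],-(px[1]-c["cy"])/c["fy"],-1]
    d=T[:3,:3]@k;return T[:3,3],d/np.linalg.norm(d)
def tri(rs):
    A=sum(np.eye(3)-np.outer(d,d) for o,d in rs);b=sum((np.eye(3)-np.outer(d,d))@o for o,d in rs)
    return np.linalg.solve(A,b)
def atz(r,z): o,d=r;return o+d*(z-o[2])/d[2]
E
python3 - <<'E'
from h import *
ims=[]
for c in["scene","top"]:
    im=bot.camera(c);ims.append(im);print(c,{k:np.round(v,3).tolist() for k,v in bot.get_calibration(c).items()})
    cv2.imwrite(f"pics/{c}0.png",im[...,::-1])
    for n in["terminal_hinge","terminal_lever_tip","caddy_lever"]:
        for f in(bot.mark_of,bot.find_in):
            for r in f(n,c)[:3]:
                print(c,n,f.__name__,np.round(r["location"],1),round(r["p"],2),[np.round(atz(ray(c,r["location"]),z),3)[:2].tolist() for z in(.036,.101)])
print(bot.read_state()["t"])
E
```

```text
pics
scene {'fx': 366.844, 'fy': 366.844, 'cx': 249.381, 'cy': 188.129, 'T': [[-0.177, -0.726, 0.664, 1.058], [0.984, -0.127, 0.123, 0.108], [-0.005, 0.676, 0.737, 0.69], [0.0, 0.0, 0.0, 1.0]]}
scene terminal_hinge call [129.1 178.9] 0.73 [[0.49, -0.301], [0.546, -0.26]]
scene terminal_hinge call [139.4 153.1] 0.67 [[0.395, -0.311], [0.461, -0.27]]
scene terminal_lever_tip call [142.1 162. ] 0.59 [[0.427, -0.292], [0.489, -0.252]]
scene terminal_lever_tip call [137.6 177.4] 0.73 [[0.481, -0.282], [0.539, -0.243]]Traceback (most recent call last):
  File "<stdin>", line 8, in <module>
ValueError: it knows: terminal_hinge, terminal_lever_tip
```

View pics/scene0.png

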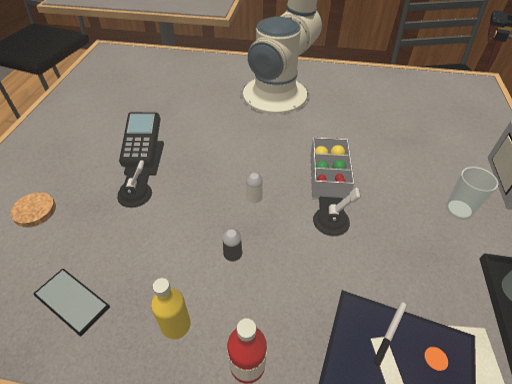

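The scene view shows the terminal on the left (keys about (140,140), foot (134,192), lever tip about (139,168)). The caddy is on the right (foot (332,218)). Next, the top view.

```bash
python3 - <<'E'
from h import *
im=bot.camera("top");sc=bot.camera("scene")
R={}
for c in["top","scene"]:
    for n in["terminal_hinge","terminal_lever_tip"]:
        for r in bot.mark_of(n,c)[:3]:
            R.setdefault((n,c),[]).append(ray(c,r["location"]))
            print(c,n,np.round(r["location"],1),round(r["p"],2),[np.round(atz(ray(c,r["location"]),z),3)[:2].tolist() for z in(.036,.101)])
for n in["terminal_hinge","terminal_lever_tip"]:
    for a in R.get((n,"top"),[]):
        for b in R.get((n,"scene"),[]): print(n,np.round(tri([a,b]),3))
a=cv2.resize(sc[130:220,90:190],(600,540),interpolation=cv2.INTER_CUBIC)
cv2.imwrite("pics/sc.png",a[...,::-1]);cv2.imwrite("pics/top1.png",im[...,::-1])
print(bot.read_state()["t"],np.round(bot.get_calibration("top")["T"],3).tolist())
E
```

```text
top terminal_hinge [380.4 225.6] 0.68 [[0.501, -0.287], [0.499, -0.266]]
top terminal_lever_tip [375.  226.9] 0.51 [[0.498, -0.274], [0.496, -0.254]]
scene terminal_hinge [131.5 180.2] 0.61 [[0.493, -0.293], [0.549, -0.253]]
scene terminal_lever_tip [138.8 166.7] 0.43 [[0.445, -0.293], [0.506, -0.253]]
terminal_hinge [ 0.501 -0.286  0.046]
terminal_lever_tip [ 0.496 -0.258  0.091]
0.55 [[0.024, 0.992, -0.122, 0.472], [-1.0, 0.023, -0.013, -0.009], [-0.01, 0.123, 0.992, 0.902], [0.0, 0.0, 0.0, 1.0]]
```

View pics/sc.png

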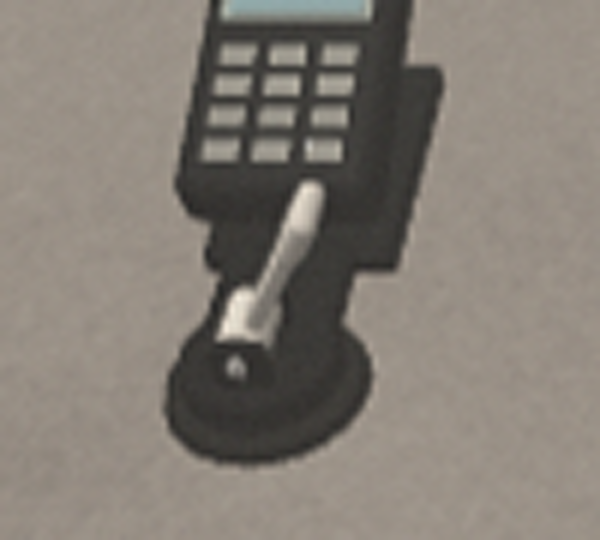

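View pics/top1.png

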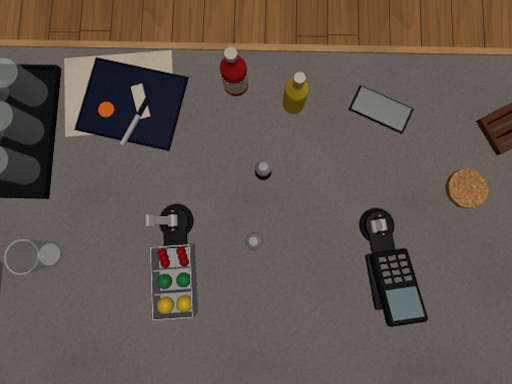

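The top view shows the terminal foot at (377,224) with its body running down to (405,310), and the caddy at (175,220). So hinge +x points to world +x, slightly +y, and the lever closes towards world -y. I'll get the geometry and the current tool axes.

```bash
python3 - <<'E'
from h import *
from scipy.spatial.transform import Rotation as Ro
s=bot.read_state();q=s["tcp_rot"];M=Ro.from_quat([q[1],q[2],q[3],q[0]]).as_matrix()
print(np.round(M,3),np.round(s["ee_pos"],3))
f=atz(ray("top",(377,224)),.01);print("foot",f)
e=[atz(ray("top",p),z) for p,z in(((373,255),.08),((392,325),.11),((409,250),.08),((427,321),.11))]
for a,b in((0,1),(2,3)): d=e[a]-e[b];print(np.round(e[a],3),np.round(e[b],3),np.degrees(np.arctan2(d[1],d[0])))
H=np.array([.499,-.288,.036]);a=np.radians(16);y=np.array([-np.sin(a),np.cos(a),0])
P=H+.085*y;P[2]=.2;print(P, M.T@(P-s["ee_pos"])/.02)
E
```

```text
[[-0.967  0.255 -0.   ]
 [ 0.255  0.967  0.   ]
 [ 0.    -0.    -1.   ]] [0.153 0.58  0.223]
foot [ 0.50568672 -0.28721292  0.01      ]
[ 0.435 -0.256  0.08 ] [ 0.294 -0.284  0.11 ] 11.334380717967647
[ 0.448 -0.335  0.08 ] [ 0.304 -0.356  0.11 ] 8.498272170311287
[ 0.47557082 -0.20629276  0.2       ] [-25.62313117 -33.91282336   1.13152741]
```

Request:
drive_tool(plan=[{"dx": -0.71, "dy": -0.94, "hand": 1}, {"dx": -0.71, "dy": -0.94, "hand": 1}, {"dx": -0.71, "dy": -0.94, "hand": 1}, {"dx": -0.71, "dy": -0.94, "hand": 1}, {"dx": -0.71, "dy": -0.94, "hand": 1}, {"dx": -0.71, "dy": -0.94, "hand": 1}, {"dx": -0.71, "dy": -0.94, "hand": 1}, {"dx": -0.71, "dy": -0.94, "hand": 1}, {"dx": -0.71, "dy": -0.94, "hand": 1}, {"dx": -0.71, "dy": -0.94, "hand": 1}, {"dx": -0.71, "dy": -0.94, "hand": 1}, {"dx": -0.71, "dy": -0.94, "hand": 1}])

```text
schema error: expected keys dx, dy, dz, rx, ry, rz, hand
```

Request:
drive_tool(plan=[{"dx": -0.71, "dy": -0.94, "hand": 1}, {"dx": -0.71, "dy": -0.94, "hand": 1}, {"dx": -0.71, "dy": -0.94, "hand": 1}, {"dx": -0.71, "dy": -0.94, "hand": 1}, {"dx": -0.71, "dy": -0.94, "hand": 1}, {"dx": -0.71, "dy": -0.94, "hand": 1}, {"dx": -0.71, "dy": -0.94, "hand": 1}, {"dx": -0.71, "dy": -0.94, "hand": 1}, {"dx": -0.71, "dy": -0.94, "hand": 1}, {"dx": -0.71, "dy": -0.94, "hand": 1}, {"dx": -0.71, "dy": -0.94, "hand": 1}, {"dx": -0.71, "dy": -0.94, "hand": 1}])

```text
schema error: expected keys dx, dy, dz, rx, ry, rz, hand
```

Request:
drive_tool(plan=[{"dx": -0.71, "dy": -0.94, "hand": 1}, {"dx": -0.71, "dy": -0.94, "hand": 1}, {"dx": -0.71, "dy": -0.94, "hand": 1}, {"dx": -0.71, "dy": -0.94, "hand": 1}, {"dx": -0.71, "dy": -0.94, "hand": 1}, {"rz": 1, "hand": 1}, {"rz": 1, "hand": 1}, {"rz": 1, "hand": 1}, {"rz": 1, "hand": 1}, {"rz": 1, "hand": 1}, {"rz": 1, "hand": 1}, {"rz": 0.5, "hand": 1}])

```text
schema error: expected keys dx, dy, dz, rx, ry, rz, hand
```

All seven keys are needed in every row.

Request:
drive_tool(plan=[{"dx": -0.71, "dy": -0.94, "dz": 0, "rx": 0, "ry": 0, "rz": 0, "hand": 1}, {"dx": -0.71, "dy": -0.94, "dz": 0, "rx": 0, "ry": 0, "rz": 0, "hand": 1}, {"dx": -0.71, "dy": -0.94, "dz": 0, "rx": 0, "ry": 0, "rz": 0, "hand": 1}, {"dx": -0.71, "dy": -0.94, "dz": 0, "rx": 0, "ry": 0, "rz": 0, "hand": 1}, {"dx": -0.71, "dy": -0.94, "dz": 0, "rx": 0, "ry": 0, "rz": 0, "hand": 1}, {"dx": -0.71, "dy": -0.94, "dz": 0, "rx": 0, "ry": 0, "rz": 0, "hand": 1}, {"dx": -0.71, "dy": -0.94, "dz": 0, "rx": 0, "ry": 0, "rz": 0, "hand": 1}, {"dx": -0.71, "dy": -0.94, "dz": 0, "rx": 0, "ry": 0, "rz": 0, "hand": 1}, {"dx": -0.71, "dy": -0.94, "dz": 0, "rx": 0, "ry": 0, "rz": 0, "hand": 1}, {"dx": -0.71, "dy": -0.94, "dz": 0, "rx": 0, "ry": 0, "rz": 0, "hand": 1}, {"dx": -0.71, "dy": -0.94, "dz": 0, "rx": 0, "ry": 0, "rz": 0, "hand": 1}, {"dx": -0.71, "dy": -0.94, "dz": 0, "rx": 0, "ry": 0, "rz": 0, "hand": 1}])

```text
t: 2.05
ee_pos: [0.2604, 0.3179, 0.2228]
tcp_rot: [0.0, 0.129, 0.992, 0.0]
ft_force: [0.7, 0.1, 0.1]
opening: 0.0001
grip_force: 0.0
```

Request:
drive_tool(plan=[{"dx": -0.71, "dy": -0.94, "dz": 0, "rx": 0, "ry": 0, "rz": 0, "hand": 1}, {"dx": -0.71, "dy": -0.94, "dz": 0, "rx": 0, "ry": 0, "rz": 0, "hand": 1}, {"dx": -0.71, "dy": -0.94, "dz": 0, "rx": 0, "ry": 0, "rz": 0, "hand": 1}, {"dx": -0.71, "dy": -0.94, "dz": 0, "rx": 0, "ry": 0, "rz": 0, "hand": 1}, {"dx": -0.71, "dy": -0.94, "dz": 0, "rx": 0, "ry": 0, "rz": 0, "hand": 1}, {"dx": -0.71, "dy": -0.94, "dz": 0, "rx": 0, "ry": 0, "rz": 0, "hand": 1}, {"dx": -0.71, "dy": -0.94, "dz": 0, "rx": 0, "ry": 0, "rz": 0, "hand": 1}, {"dx": -0.71, "dy": -0.94, "dz": 0, "rx": 0, "ry": 0, "rz": 0, "hand": 1}, {"dx": -0.71, "dy": -0.94, "dz": 0, "rx": 0, "ry": 0, "rz": 0, "hand": 1}, {"dx": -0.71, "dy": -0.94, "dz": 0, "rx": 0, "ry": 0, "rz": 0, "hand": 1}, {"dx": -0.71, "dy": -0.94, "dz": 0, "rx": 0, "ry": 0, "rz": 0, "hand": 1}, {"dx": -0.71, "dy": -0.94, "dz": 0, "rx": 0, "ry": 0, "rz": 0, "hand": 1}])

```text
t: 3.55
ee_pos: [0.3677, 0.0563, 0.2229]
tcp_rot: [0.0, 0.129, 0.992, 0.0]
ft_force: [-0.4, -0.1, 0.7]
opening: 0.0005
grip_force: 0.0
```

Request:
drive_tool(plan=[{"dx": -0.71, "dy": -0.94, "dz": 0, "rx": 0, "ry": 0, "rz": 0, "hand": 1}, {"dx": -0.71, "dy": -0.94, "dz": 0, "rx": 0, "ry": 0, "rz": 0, "hand": 1}, {"dx": -0.71, "dy": -0.94, "dz": 0, "rx": 0, "ry": 0, "rz": 0, "hand": 1}, {"dx": -0.71, "dy": -0.94, "dz": 0, "rx": 0, "ry": 0, "rz": 0, "hand": 1}, {"dx": 0, "dy": 0, "dz": 0, "rx": 0, "ry": 0, "rz": 1, "hand": 1}, {"dx": 0, "dy": 0, "dz": 0, "rx": 0, "ry": 0, "rz": 1, "hand": 1}, {"dx": 0, "dy": 0, "dz": 0, "rx": 0, "ry": 0, "rz": 1, "hand": 1}, {"dx": 0, "dy": 0, "dz": 0, "rx": 0, "ry": 0, "rz": 1, "hand": 1}, {"dx": 0, "dy": 0, "dz": 0, "rx": 0, "ry": 0, "rz": 1, "hand": 1}, {"dx": 0, "dy": 0, "dz": 0, "rx": 0, "ry": 0, "rz": 1, "hand": 1}, {"dx": 0, "dy": 0, "dz": 0, "rx": 0, "ry": 0, "rz": 0.5, "hand": 1}])

```text
t: 4.92
ee_pos: [0.4032, -0.0302, 0.2228]
tcp_rot: [0.0, 0.643, 0.766, 0.0]
ft_force: [-1.2, -0.5, -0.0]
opening: 0.0005
grip_force: 0.0
```

```bash
python3 - <<'E'
from h import *
from scipy.spatial.transform import Rotation as Ro
s=bot.read_state();q=s["tcp_rot"];M=Ro.from_quat([q[1],q[2],q[3],q[0]]).as_matrix()
print(np.round(M,3),np.round(s["ee_pos"],3),np.round(s["qpos"],2))
im=bot.camera("wrist");cv2.imwrite("pics/w1.png",im[...,::-1])
for n in["terminal_hinge","terminal_lever_tip"]:
    for r in bot.mark_of(n,"wrist")[:3]: print(n,np.round(r["location"],1),round(r["p"],2),[np.round(atz(ray("wrist",r["location"]),z),3)[:2].tolist() for z in(.036,.101)])
E
```

```text
[[-0.174  0.985  0.   ]
 [ 0.985  0.174 -0.   ]
 [-0.     0.    -1.   ]] [ 0.403 -0.03   0.223] [-0.16 -0.44  1.7  -0.    1.88 -0.33]
```

View pics/w1.png

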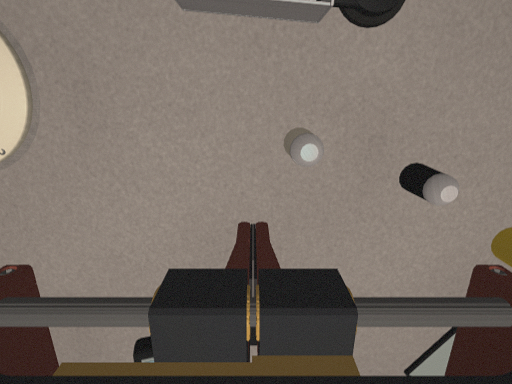

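The wrist camera looks to the +y side (shakers at (308,150) and (440,188), caddy at the top edge), so the lever is out of its view. I'll go to the standoff beside the lever and check with the fixed cameras.

Request:
drive_tool(plan=[{"dx": -1, "dy": 0.28, "dz": 0, "rx": 0, "ry": 0, "rz": 0, "hand": 1}, {"dx": -1, "dy": 0.28, "dz": 0, "rx": 0, "ry": 0, "rz": 0, "hand": 1}, {"dx": -1, "dy": 0.28, "dz": 0, "rx": 0, "ry": 0, "rz": 0, "hand": 1}, {"dx": -1, "dy": 0.28, "dz": 0, "rx": 0, "ry": 0, "rz": 0, "hand": 1}, {"dx": -1, "dy": 0.28, "dz": 0, "rx": 0, "ry": 0, "rz": 0, "hand": 1}, {"dx": -1, "dy": 0.28, "dz": 0.5, "rx": 0, "ry": 0, "rz": 0, "hand": 1}, {"dx": -1, "dy": 0.28, "dz": 0.5, "rx": 0, "ry": 0, "rz": 0, "hand": 1}, {"dx": -1, "dy": 0.28, "dz": 1, "rx": 0, "ry": 0, "rz": 0, "hand": 1}, {"dx": -1, "dy": 0.28, "dz": 1, "rx": 0, "ry": 0, "rz": 0, "hand": 1}, {"dx": 0, "dy": 0, "dz": 1, "rx": 0, "ry": 0, "rz": 0, "hand": 1}, {"dx": 0, "dy": 0, "dz": 1, "rx": 0, "ry": 0, "rz": 0, "hand": 1}, {"dx": 0, "dy": 0, "dz": 1, "rx": 0, "ry": 0, "rz": 0, "hand": 1}])

```text
t: 6.58
ee_pos: [0.4847, -0.1979, 0.1014]
tcp_rot: [-0.0, 0.641, 0.768, 0.0]
ft_force: [0.5, -0.2, -0.3]
opening: 0.0003
grip_force: 0.0
```

Request:
drive_tool(plan=[{"dx": 0, "dy": 0, "dz": 1, "rx": 0, "ry": 0, "rz": 0, "hand": 1}, {"dx": 0, "dy": 0, "dz": 0.1, "rx": 0, "ry": 0, "rz": 0, "hand": 1}])

```text
t: 6.82
ee_pos: [0.4838, -0.1976, 0.0785]
tcp_rot: [-0.002, 0.641, 0.767, -0.0]
ft_force: [-0.0, 0.7, 0.2]
opening: 0.0004
grip_force: 0.0
```

```bash
python3 - <<'E'
from h import *
s=bot.read_state();print(np.round(s["ee_pos"],3),s["t"])
a,b=bot.camera("scene")[100:240,70:220],bot.camera("top")[160:300,300:450]
cv2.imwrite("pics/c1.png",np.hstack([cv2.resize(x,(390,364),interpolation=cv2.INTER_CUBIC) for x in(a,b)])[...,::-1])
E
```

```text
[ 0.484 -0.198  0.078] 6.825
```

View pics/c1.png

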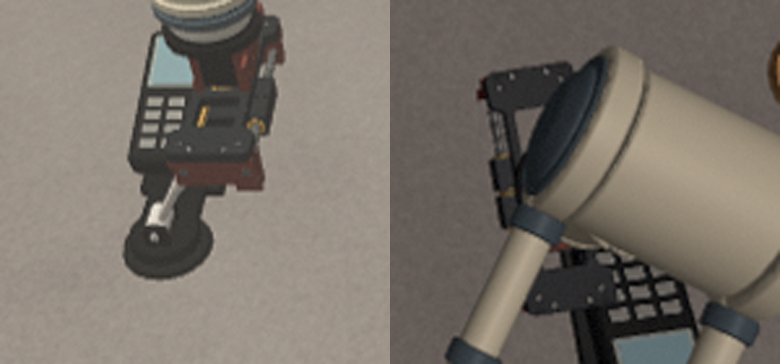

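The scene crop shows the lever still open (paddle about (180,190) in the crop) with the fingers right beside it on the +y side. Pushing towards -y now.

Request:
drive_tool(plan=[{"dx": -0.7, "dy": 0, "dz": 0, "rx": 0, "ry": 0, "rz": 0, "hand": 1}, {"dx": -0.7, "dy": 0, "dz": 0, "rx": 0, "ry": 0, "rz": 0, "hand": 1}, {"dx": -0.4, "dy": 0, "dz": 0, "rx": 0, "ry": 0, "rz": 0, "hand": 1}, {"dx": -0.4, "dy": 0, "dz": 0, "rx": 0, "ry": 0, "rz": 0, "hand": 1}, {"dx": -0.4, "dy": 0, "dz": 0, "rx": 0, "ry": 0, "rz": 0, "hand": 1}])

```text
t: 7.55
ee_pos: [0.4947, -0.249, 0.0818]
tcp_rot: [-0.0, 0.641, 0.768, 0.001]
ft_force: [-0.7, 5.3, 5.1]
opening: 0.0005
grip_force: 2.8
```

Request:
drive_tool(plan=[{"dx": -0.4, "dy": 0, "dz": 0, "rx": 0, "ry": 0, "rz": 0, "hand": 1}, {"dx": -0.4, "dy": 0, "dz": 0, "rx": 0, "ry": 0, "rz": 0, "hand": 1}, {"dx": -0.4, "dy": 0, "dz": 0, "rx": 0, "ry": 0, "rz": 0, "hand": 1}])

```text
t: 7.92
ee_pos: [0.4984, -0.2739, 0.0806]
tcp_rot: [0.0, 0.641, 0.767, -0.0]
ft_force: [-0.6, 2.5, 1.8]
opening: 0.0003
grip_force: 1.2
```

Contact is at the expected force, and it is dropping near the high point. Continuing.

Request:
drive_tool(plan=[{"dx": -0.4, "dy": 0, "dz": 0, "rx": 0, "ry": 0, "rz": 0, "hand": 1}, {"dx": -0.4, "dy": 0, "dz": 0, "rx": 0, "ry": 0, "rz": 0, "hand": 1}, {"dx": -0.4, "dy": 0, "dz": 0, "rx": 0, "ry": 0, "rz": 0, "hand": 1}, {"dx": -0.4, "dy": 0, "dz": 0, "rx": 0, "ry": 0, "rz": 0, "hand": 1}, {"dx": -0.4, "dy": 0, "dz": 0, "rx": 0, "ry": 0, "rz": 0, "hand": 1}])

```text
t: 8.55
ee_pos: [0.5055, -0.3132, 0.0806]
tcp_rot: [0.0, 0.641, 0.767, -0.0]
ft_force: [-0.6, 0.4, 0.7]
opening: 0.0005
grip_force: 0.0
```

Request:
drive_tool(plan=[{"dx": 0, "dy": 0, "dz": -0.8, "rx": 0, "ry": 0, "rz": 0, "hand": 1}, {"dx": 0, "dy": 0, "dz": -1, "rx": 0, "ry": 0, "rz": 0, "hand": 1}, {"dx": 1, "dy": 0, "dz": -1, "rx": 0, "ry": 0, "rz": 0, "hand": 1}, {"dx": 1, "dy": 0, "dz": -1, "rx": 0, "ry": 0, "rz": 0, "hand": 1}, {"dx": 1, "dy": 0, "dz": -1, "rx": 0, "ry": 0, "rz": 0, "hand": 1}, {"dx": 1, "dy": 0, "dz": -1, "rx": 0, "ry": 0, "rz": 0, "hand": 1}, {"dx": 1, "dy": 0, "dz": 0, "rx": 0, "ry": 0, "rz": 0, "hand": 1}, {"dx": 1, "dy": 0, "dz": 0, "rx": 0, "ry": 0, "rz": 0, "hand": 1}, {"dx": 1, "dy": 0, "dz": 0, "rx": 0, "ry": 0, "rz": 0, "hand": 1}, {"dx": 1, "dy": 0, "dz": 0, "rx": 0, "ry": 0, "rz": 0, "hand": 1}])

```text
t: 9.8
ee_pos: [0.4764, -0.1536, 0.1958]
tcp_rot: [-0.001, 0.641, 0.767, -0.0]
ft_force: [0.4, -0.4, 0.1]
opening: 0.0007
grip_force: 0.0
```

```bash
python3 - <<'E'
from h import *
s=bot.read_state();print(np.round(s["ee_pos"],3),s["t"],s["ft_force"])
a,b=bot.camera("scene"),bot.camera("top")
for c in("scene","top"):
    for r in bot.mark_of("terminal_lever_tip",c)[:2]: print(c,r)
a=a[100:260,80:380];b=b[160:320,120:420]
cv2.imwrite("pics/c2.png",np.vstack([cv2.resize(x,(560,299),interpolation=cv2.INTER_CUBIC) for x in(a,b)])[...,::-1])
E
```

```text
[ 0.476 -0.154  0.196] 9.8 [ 0.38156172 -0.3622971   0.11149148]
```

View pics/c2.png

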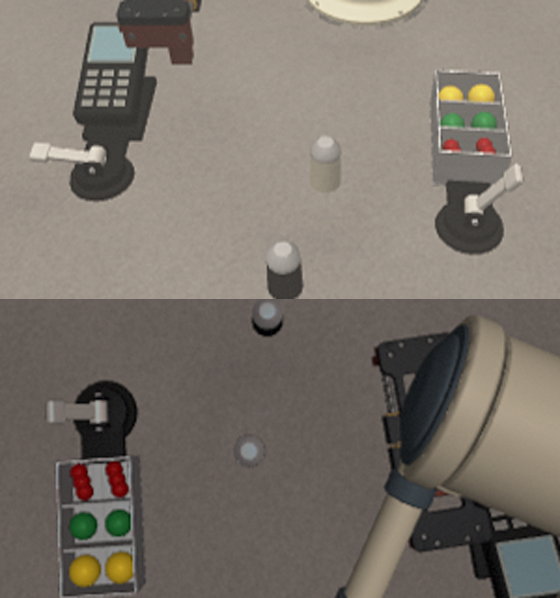

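The lever now lies on the -y side (paddle at crop (40,152), about scene (101,181)), and the caddy lever is still up. I'll check the paddle position against the fully closed prediction.

```bash
python3 - <<'E'
from h import *
c=bot.get_calibration("scene");T=np.linalg.inv(np.array(c["T"]))
H=np.array([.5,-.287,.036]);a=np.radians(10);y=np.array([-np.sin(a),np.cos(a),0])
for el in(60,10,20,35):
    e=np.radians(el);s=1 if el==60 else -1
    p=T[:3,:3]@(H+.075*(s*np.cos(e)*y+np.sin(e)*np.array([0,0,1])))+T[:3,3]
    print(el,c["cx"]+c["fx"]*p[0]/-p[2],c["cy"]+c["fy"]*p[1]/p[2])
E
```

```text
60 142.14581734833382 163.3089833705055
10 101.17147002168707 178.83555396157402
20 100.98589973798676 175.19300540694493
35 102.56820763075962 170.05453266903018
```

The observed row (about 181) fits 10° (178.8), so the lever is fully closed. Handing in.

```bash
python3 -c "
from rig import bot
print(bot.hand_in())"
```

```text
the job is handed in; nothing more can be done
None
```

The terminal's lever is snapped over and fully closed, the caddy's lever is still open, and the job was handed in at about 10 s with the arm clear of everything.

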